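# Lower the nitrogen evaporator's gas arm onto its stop collar

### The job

The sample tubes are loaded in the nitrogen evaporator and its gas arm is still raised on the notched post. Press the red thumb pad down with a fingertip to free the ratchet pawl and, keeping it pressed, push the arm down past the notches, without forcing it, until its carriage sits on the blue stop collar and the needles are in the tubes; then let go so that the pawl springs back. Do not raise the arm, keep off the glass tubes, and leave the loose things on the bench where they are.

Things in the scene. Friction and masses are not known exactly. Their poses are not given: they have to be found in the camera images.
- evaporator: Nitrogen evaporator, fixed: white heater housing 225 x 220 mm, 81 mm high, tube block on top to 95 mm. Origin: centre of its underside; x points from its control-panel front to its back. On its mid-line, 80 mm behind the origin, a steel post with ratchet rings every 8 mm, top 329 mm above the bench. A carriage (38 x 46, 84 mm tall) slides on it, held up by a spring pawl that catches on the rings.
- manifold: Gas arm on the carriage: aluminium block 94 x 160 x 24 mm over the tubes, eight black valve knobs on top, eight needles 65 mm long below, a finger rest in front. Origin: on the post's axis at the carriage's underside; block 18 to 42 mm above that, knobs to 54, carriage to 84. Pushed without the pad it sinks at most 8 mm to the next ring and locks.
- thumb_pad: Red thumb pad, 30 mm (machine x) x 32 x 7 mm, at the front end of the pawl lever, a dark bar running forward from the post over the middle of the gas arm. Origin: centre of its underside. On the machine's mid-line, 70 mm in front of the machine's origin, free air above it.
- pad_top (a point): Centre of the pad's top face, where to press; at rest 68.5 mm above the carriage's underside (0.26 to 0.29 m above the bench at the start). Pressed straight down it first goes 18.5 mm down relative to the arm, onto the finger rest (2 N at first, 6 N at the end). Then the arm slides down with the pad under a push of about 6 to 9 N in all, until the collar stops it.
- pawl (a joint): Angle of the pawl lever (rad): 0 when the pawl is fully in between the notch rings, about 0.065 when it just clears them, 0.13 when the thumb pad is right down on its rest. A spring returns it; let go between two notches it may rest on a ring at up to about 0.065.
- lift (a joint): How far the carriage and gas arm have come down the post (m): 0 at the very top, growing downward, at most 0.105. Starts between 0.002 and 0.030. Stiff guides: the arm stays where it is left.
- carriage_foot (a point): Centre of the flat underside of the carriage, on the post's axis.
- stop_top (a point): Centre of the top face of the blue stop collar (40 mm across, 16 mm high, with a thumbscrew) clamped on the post below the carriage; its height differs from run to run (lift about 0.066 to 0.094 when the carriage sits on it). It does not move.
- tubes: Eight glass tubes, 16 mm across, standing in the tube block in two rows (along the machine's y, 20 mm before and behind its origin, at y = -60, -20, 20, 60 mm), rims 135 mm above the bench. Fixed. Origin: that of the machine.
- vial_a: Small glass sample vial with blue cap, 23 mm across, 48 mm tall, standing in front of the machine. Origin: centre of its foot. Not to be moved.
- vial_b: The same with a white cap. Not to be moved.
- solvent_bottle: Amber glass bottle, 68 mm across, 145 mm tall, beside the machine. Origin: centre of its foot. Not to be moved.
- beaker: Empty glass beaker, 54 mm across, 70 mm tall, beside the machine. Origin: centre of its foot. Not to be moved.
- tip_box: Blue box with a clear lid, 85 x 120 x 72 mm. Origin: centre of its underside. Not to be moved.
- tube_rack: White rack, 70 x 200 mm, of tubes with orange caps, 94 mm tall. Origin: centre of its underside. Not to be moved.
- pipette: Hand pipette lying down, 277 mm long, 24 mm high; its origin on the bench below it. Not to be moved.
- marker_pen: Marker pen lying down, 127 mm long, 15 mm thick; its origin on the bench below it. Not to be moved.

How it is judged:
On the way, in this order (a step that is already met when the one before it is completed fails the run):
1. the red thumb pad is pressed with the fingers until the pawl is clear of the notches, the arm still up off its stop (value of joint pawl above 0.085 rad and contact force between the fingers and thumb_pad above 0.5 N and z of carriage_foot in the frame of stop_top above 0.015 m), for 0.04 s.
2. the carriage has been pushed down onto the stop collar (z of carriage_foot in the frame of stop_top below 0.003 m), for 0.1 s.
At the end, for the whole second after the job is handed in: The carriage rests on the blue stop collar (gap under 3 mm) and stays there, and the thumb pad has been let go, so that the pawl is sprung back to the post (lever angle under 0.085 rad) (z of carriage_foot in the frame of stop_top below 0.003 m and value of joint pawl below 0.085 rad and velocity of joint lift below 0.005 m/s); the robot touches nothing.
It fails at once if the arm or the pad was forced (more than 50 N) (contact force between any of the fingers, the arm and manifold above 50 N or contact force between any of the fingers, the arm and thumb_pad above 50 N).
It fails at once if the gas arm was raised (velocity of joint lift below -0.03 m/s).
It fails at once if the glass tubes were touched (contact force between any of the fingers, the arm and tubes above 2 N).
It fails at once if a loose thing on the bench was moved more than 20 mm or lifted (distance of any of vial_a, vial_b, solvent_bottle, beaker, tip_box, tube_rack, pipette, marker_pen from where it was at the start of the episode above 0.02 m).
It also fails if it takes over 35 s, if anything falls off the work surface, if the arm or the gripper's body presses on something with over 40 N, if the wrist force passes 120 N, or if a joint passes its speed limit or range.

### The arm

A 7-joint arm with a two-finger parallel gripper is mounted at the origin on the work surface. World frame = base frame: x ahead of the robot, y to its left, z up, the work surface at z = 0. Lengths are in m, angles in rad, forces in N, time in s.
With the tool pointing down it reaches from about 0.4 to 0.9 m from the base axis. Payload 5.5 kg.
Tool frame: the origin (TCP) lies midway between the tips of the shut fingers; the grasp point (between the pads) lies 19 mm behind it (arm.hold_point_z is the distance from the TCP to the grasp point, in m); z points along the fingers, y is the direction in which the jaws open and shut (so a half turn about z gives the same grasp; the last joint's range is limited). The gripper opens to 92 mm and grips with 3 to 60 N. Pads are 19 mm wide; open, the fingers measure 130 mm over their backs; the gripper's body (75 mm by 190 mm) begins 47 mm behind the grasp point.
Start: joints at [1.609, 0.501, -0.427, 1.55, 0.221, 1.138, -0.21], TCP at [0.145, -0.634, 0.227] pointing down, gripper open.
Joint ranges: [-2.88, 2.88], [-0.31, 2.03], [-1.54, 1.56], [0.2, 2.42], [-1.41, 4.55], [0.19, 2.02], [-2.57, 2.57]. Speed limits (rad/s): [2.57, 2.57, 3.14, 3.14, 3.14, 3.14, 3.14].

### API

Orientations are given as a 3x3 rotation matrix whose columns are the frame's x, y, z axes.
In Python, from plant import arm gives the robot as it stands.
- The arm moves only by the shell command python3 -m handwheel 'ROWS' [OPENING] [FORCE]. ROWS is JSON, a list of rows, each a list of 2 entries, a list of its own where there are three numbers: the shift along the world's x, y, z as a fraction of full scale, then the turn, a rotation vector about the world's x, y, z as a fraction of full scale. A call has 1 to 10 rows; each row shifts and turns the commanded pose from where the row before left it; what a row does not reach is not made up. Full scale, the value 1, is 0.02 m for a shift and 0.12 rad for a turn. A row lasts 1/12 s, in which the tool goes at most 41.7 mm and 7.16 degrees, less where a joint would pass 70% of its speed; a pose out of reach is approached as far as the arm can. A call with a number of a shift or a turn outside -1 to 1 is refused whole. A call with a gripper value outside its range is refused whole. OPENING is the finger opening in mm, from 0 to 91.8, set as the call begins (- or left out, the last holds). The fingers move at their own pace and stop on an object; FORCE is the grip in N (left out, the last holds). Time passes only in rows, so rows that do not move let the fingers close. It gives the time, the measured TCP pose, the force and the opening at its end, in the units of the state.
- arm.state(): the state, without advancing time (a new reading comes with each control period).
- arm.capture(name): name is "scene" or "top" or "wrist"; returns a dict with "frame" (480x640x3 uint8, red, green, blue), "depth" (480x640 float32, m along the optical axis (not along the pixel's ray), 0 where there is no reading), "camera_matrix" (3x3 intrinsics, pixels), "pose" (4x4, takes a point from camera to world coordinates); the wrist camera has in their place "hand_eye" (4x4, takes a point from camera to tool coordinates, whose origin is the TCP and whose axes are the flange's). Camera axes: x right, y down, z forward; pixel columns grow to the right and rows downward; lengths in m; the calibration is good to about 2 mm. A picture is of the moment at which its call begins: read the wrist's pose just before it.
- arm.hand_in(): hands the job in, once; it reports no verdict.
Trained networks look in the newest picture that a camera, given by its name, has taken for a name from the list of things; names that differ only in an ending like _2 or _b are one class to them, and where a whole thing is asked for, a point or a joint stands for the part that bears it (a point fixed in the world has none). Each returns a list of dicts, best first, with "conf" (0 to 1); they miss things now and then, are a little off and sometimes report something else, mostly with a low value. They report only what shows in the picture. A call takes as long as a camera call.
- arm.find_in(name, camera): "point" ([x, y, z] in m, in the coordinates of the camera as it stood for that picture, good to about 4 mm: the middle of the surface that is visible of it).
- arm.cut_out(name, camera): "region" (480x640 bool, what is visible of it).
- arm.place_of(name, camera): "point" ([x, y, z] in m, in the coordinates of the camera as it stood for that picture, good to about 4 mm: a listed point, or the origin of a listed thing).
The state is a dict: "time": time; "joints": joint angles; "joint_velocities": joint speeds; "effort": joint torques, N m; "ee_pos": TCP position; "orientation": TCP orientation; "ft_force": force on the tool from outside, world axes, zero at the start; "ft_torque": the same for the moment, N m; "finger_gap": finger opening in m.
Only numpy, scipy, OpenCV 4.12 (cv2) and the standard library are available. Lean on these libraries where they do the work, as an engineer would, in place of code of your own. Each camera call takes 0.05 s, during which the arm holds its last target.

## Working session

There is one attempt and no reset: what is moved stays moved. The work goes in short steps, Python scripts to look and compute and a shell command to move; the robot and the scene stay as the last step left them, time stands still between calls to the robot, and variables do not carry over. Pictures are saved under pics/ and viewed, and the job is handed in when it is done.

```bash
mkdir -p pics; cat > h.py <<'E'
import numpy as np, cv2
from plant import arm
def look(cam,tag,names):
    s=arm.state(); c=arm.capture(cam)
    cv2.imwrite(f'pics/{tag}.png',c['frame'][:,:,::-1])
    if cam=='wrist':
        T=np.eye(4);T[:3,:3]=s['orientation'];T[:3,3]=s['ee_pos'];P=T@c['hand_eye']
    else: P=c['pose']
    for n in names:
        for f in ('place_of','find_in'):
            try:
                for d in getattr(arm,f)(n,cam)[:2]:
                    p=np.array(d['point']); w=P[:3,:3]@p+P[:3,3]; k=c['camera_matrix']@p
                    print(cam,n,f,round(d['conf'],2),w.round(4),(k[:2]/k[2]).round())
            except Exception as e: print(n,f,e)
    return c,P
E
python3 - <<'E'
from h import *
s=arm.state();print(s['time'],s['ee_pos'],s['orientation'],s['finger_gap'],s['ft_force'])
for c in('scene','top'): look(c,c+'0',['pad_top','thumb_pad','evaporator','carriage_foot','stop_top','manifold'])
print(arm.state()['time'])
E
```

```text
0.0 [ 0.14468857 -0.63296488  0.22565841] [[ 9.74817817e-01  2.23002427e-01 -3.76025553e-04]
 [ 2.23002735e-01 -9.74815887e-01  1.94078426e-03]
 [ 6.62439177e-05 -1.97576580e-03 -9.99998046e-01]] 0.09198405389555228 [0.11916498 0.46360712 0.001041  ]
scene pad_top place_of 0.54 [ 0.6312 -0.1089  0.2686] [266. 251.]
scene pad_top place_of 0.16 [ 0.6326 -0.1104  0.2584] [266. 253.]
scene thumb_pad place_of 0.41 [ 0.6306 -0.1098  0.2584] [266. 252.]
scene thumb_pad find_in 0.68 [ 0.674  -0.1288  0.2665] [251. 261.]
scene evaporator place_of 0.58 [ 0.6973 -0.1306  0.0015] [258. 314.]
scene evaporator find_in 0.73 [ 0.7284 -0.1042  0.0975] [257. 312.]
scene carriage_foot place_of 0.62 [ 0.7679 -0.1656  0.1963] [224. 299.]
scene carriage_foot place_of 0.32 [ 0.4428  0.5313 -0.0019] [504. 329.]
scene carriage_foot find_in 0.71 [ 0.6317 -0.1103  0.2697] [265. 250.]
scene carriage_foot find_in 0.7 [ 0.7049 -0.1277  0.2389] [247. 277.]
scene stop_top place_of 0.61 [ 0.7716 -0.1615  0.1395] [228. 311.]
scene stop_top find_in 0.71 [ 0.7789 -0.151   0.1383] [230. 315.]
scene manifold place_of 0.9
[... 206 characters left out ...]
0.1128  0.2641] [368. 198.]
top pad_top place_of 0.38 [ 0.4346  0.5329 -0.0029] [161. 282.]
top pad_top find_in 0.67 [ 0.6678 -0.1252  0.0949] [368. 196.]
top pad_top find_in 0.5 [ 0.6212 -0.1095  0.2636] [367. 199.]
top thumb_pad place_of 0.7 [ 5.443e-01 -3.320e-02 -4.000e-04] [338. 242.]
top thumb_pad place_of 0.43 [ 0.6289 -0.1108  0.2539] [367. 197.]
top thumb_pad find_in 0.53 [ 0.6254 -0.11    0.2593] [367. 198.]
top evaporator place_of 0.64 [ 6.946e-01 -1.322e-01  5.000e-04] [367. 195.]
top carriage_foot place_of 0.83 [ 0.7718 -0.1658  0.1976] [383. 151.]
top manifold place_of 0.95 [ 0.7658 -0.1639  0.1945] [383. 154.]
top manifold find_in 0.69 [ 0.6909 -0.1287  0.2373] [373. 176.]
1.3
```

View images.

View pics/scene0.png

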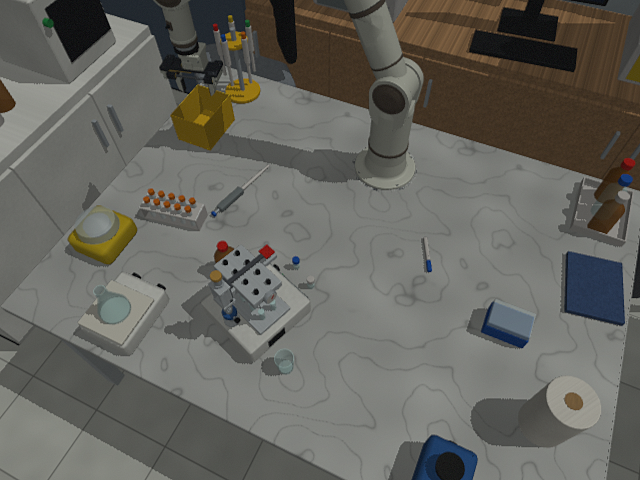

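View pics/top0.png

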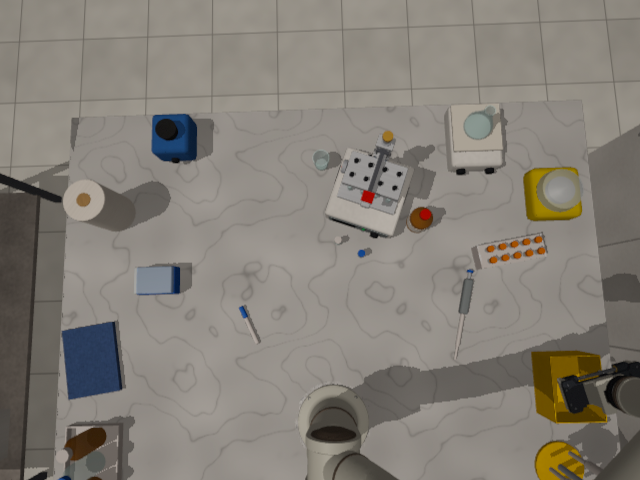

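The scene view shows the red pad at (266,251) and the top view at (368,197). The two agree on about (0.629, -0.110, 0.266). The machine yaw is about -21°. I'll rise first, then travel.

```bash
python3 -m handwheel '[[[0,0,1],[0,0,0]],[[0,0,1],[0,0,0]],[[0.3,0.3,1],[0,0,0]],[[0.6,0.6,1],[0,0,0]],[[0.9,1,1],[0,0,-1]],[[0.9,1,0.7],[0,0,-1]],[[0.9,1,0],[0,0,-1]],[[0.9,1,0],[0,0,-1]],[[0.9,1,0],[0,0,-1]],[[0.9,1,0],[0,0,0]]]' 0 20
python3 -m handwheel '[[[0.9,1,0],[0,0,0]],[[0.9,1,0],[0,0,0]],[[0.9,1,0],[0,0,0]],[[0.9,1,0],[0,0,0]],[[0.9,1,0],[0,0,0]],[[0.9,1,0],[0,0,0]],[[0.9,0.9,0],[0,0,0]],[[0.9,0.9,0],[0,0,0]],[[0.9,0.8,0],[0,0,0]],[[0,0,0],[0,0,0]]]'
```

```text
time: 2.13
ee_pos: [0.2717, -0.4946, 0.3411]
orientation: [[0.928, -0.373, 0.0], [-0.373, -0.928, -0.001], [0.0, 0.001, -1.0]]
ft_force: [0.5, -0.5, 0.5]
finger_gap: 0.0292
time: 2.97
ee_pos: [0.4372, -0.3185, 0.3413]
orientation: [[0.933, -0.359, 0.003], [-0.359, -0.933, 0.002], [0.002, -0.003, -1.0]]
ft_force: [-0.4, 0.6, -0.1]
finger_gap: 0.0003
```

```bash
python3 -m handwheel '[[[0.9,1,0],[0,0,0]],[[0.9,1,0],[0,0,0]],[[0.9,1,0],[0,0,0]],[[0.9,1,0],[0,0,0]],[[0.9,1,0],[0,0,0]],[[0.9,1,0],[0,0,0]],[[0.9,1,0],[0,0,0]],[[0.9,1,0],[0,0,0]],[[0.8,0.8,0],[0,0,0]],[[0,0,0],[0,0,0]]]'
python3 - <<'E'
from h import *
look('wrist','w1',['pad_top','thumb_pad','evaporator','manifold'])
look('top','t1',['pad_top'])
E
```

```text
time: 3.8
ee_pos: [0.5954, -0.1422, 0.3408]
orientation: [[0.933, -0.36, 0.002], [-0.36, -0.933, 0.003], [0.001, -0.004, -1.0]]
ft_force: [0.6, 1.0, 0.2]
finger_gap: 0.0003
wrist pad_top place_of 0.33 [ 0.6256 -0.1119  0.2578] [259. 221.]
wrist pad_top find_in 0.79 [ 0.6301 -0.1077  0.2721] [248. 222.]
wrist thumb_pad place_of 0.93 [ 0.6266 -0.1095  0.2591] [255. 221.]
wrist thumb_pad find_in 0.64 [ 0.6266 -0.1096  0.2668] [254. 224.]
wrist evaporator find_in 0.84 [ 0.6929 -0.1375  0.2468] [257. 115.]
wrist manifold place_of 0.9 [ 0.7695 -0.1652  0.1941] [260.   7.]
wrist manifold find_in 0.63 [ 0.696  -0.1333  0.2391] [251. 114.]
wrist manifold find_in 0.57 [ 0.6275 -0.1092  0.2667] [253. 223.]
top pad_top place_of 0.51 [ 0.6242 -0.1104  0.2652] [368. 198.]
top pad_top find_in 0.34 [ 0.7187 -0.0847  0.2351] [356. 166.]
```

View pics/w1.png

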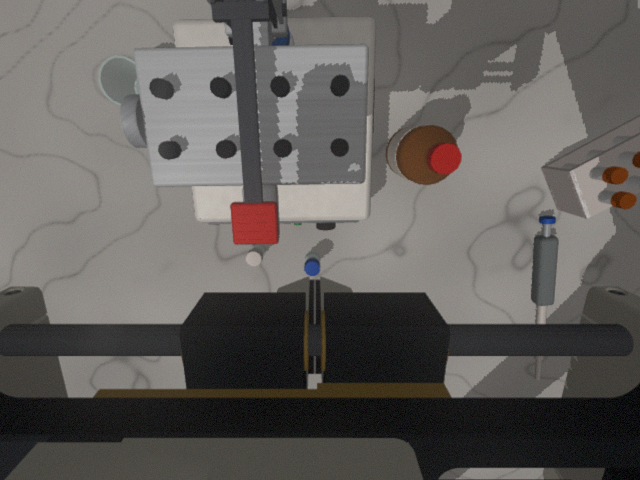

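The wrist view shows the pad at (255,223), which gives (0.627, -0.1095), top about 0.266. This agrees with the other cameras.

```bash
python3 -m handwheel '[[[0.8,0.8,0],[0,0,0]],[[0.8,0.8,0],[0,0,0]],[[0,0,-0.8],[0,0,0]],[[0,0,-0.8],[0,0,0]],[[0,0,-0.8],[0,0,0]],[[0,0,-0.4],[0,0,0]],[[0,0,0],[0,0,0]],[[0,0,0],[0,0,0]]]'
python3 - <<'E'
from h import *
look('wrist','w2',['thumb_pad'])
look('scene','s2',['thumb_pad'])
E
```

```text
time: 5.07
ee_pos: [0.6248, -0.1158, 0.2848]
orientation: [[0.93, -0.367, -0.0], [-0.367, -0.93, 0.0], [-0.0, -0.0, -1.0]]
ft_force: [-0.1, 0.6, 0.8]
finger_gap: 0.0006
wrist thumb_pad place_of 0.74 [ 0.6287 -0.1098  0.2594] [301. 272.]
wrist thumb_pad find_in 0.89 [ 0.6337 -0.1131  0.2662] [303. 266.]
wrist thumb_pad find_in 0.43 [ 0.6963 -0.1345  0.2449] [297. 141.]
scene thumb_pad place_of 0.45 [ 0.6332 -0.1086  0.2597] [266. 253.]
scene thumb_pad find_in 0.41 [ 0.6362 -0.1099  0.2656] [265. 253.]
scene thumb_pad find_in 0.36 [ 0.7303 -0.1026  0.0994] [257. 313.]
```

View pics/w2.png

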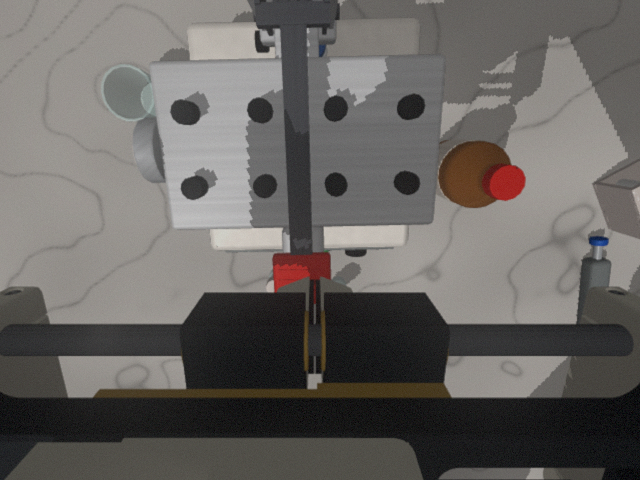

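The pad shows at (301,270), slightly left of the fingertips at (315,285). I'll shift (+4, +6) mm, then descend to contact.

```bash
python3 -m handwheel '[[[0.2,0.3,0],[0,0,0]],[[0,0,-0.4],[0,0,0]],[[0,0,-0.3],[0,0,0]],[[0,0,-0.2],[0,0,0]],[[0,0,-0.2],[0,0,0]],[[0,0,-0.2],[0,0,0]],[[0,0,0],[0,0,0]]]'
```

```text
time: 5.95
ee_pos: [0.6283, -0.1093, 0.258]
orientation: [[0.931, -0.366, -0.001], [-0.366, -0.931, 0.0], [-0.002, 0.0, -1.0]]
ft_force: [-2.3, 1.5, 5.7]
finger_gap: 0.0006
```

```bash
python3 -m handwheel '[[[0,0,-0.2],[0,0,0]],[[0,0,-0.2],[0,0,0]],[[0,0,-0.2],[0,0,0]],[[0,0,-0.15],[0,0,0]],[[0,0,0],[0,0,0]]]'
python3 - <<'E'
from h import *
look('scene','s3',['thumb_pad','manifold','stop_top'])
E
```

```text
time: 6.37
ee_pos: [0.6285, -0.1093, 0.244]
orientation: [[0.931, -0.366, -0.001], [-0.366, -0.931, 0.0], [-0.001, 0.0, -1.0]]
ft_force: [-4.0, 0.9, 7.1]
finger_gap: 0.0006
scene manifold place_of 0.67 [ 0.768  -0.1588  0.194 ] [226. 301.]
scene manifold place_of 0.29 [ 0.8068  0.013  -0.0022] [285. 368.]
scene manifold find_in 0.84 [ 0.6977 -0.1141  0.2343] [253. 277.]
scene stop_top place_of 0.46 [ 0.7699 -0.1645  0.1405] [227. 310.]
scene stop_top find_in 0.42 [ 0.7795 -0.15    0.1424] [230. 314.]
```

```bash
python3 -m handwheel '[[[0,0,-0.2],[0,0,0]],[[0,0,-0.2],[0,0,0]],[[0,0,-0.2],[0,0,0]],[[0,0,-0.2],[0,0,0]],[[0,0,-0.2],[0,0,0]]]'
```

```text
time: 7.13
ee_pos: [0.629, -0.1094, 0.2248]
orientation: [[0.93, -0.366, 0.001], [-0.366, -0.93, -0.0], [0.001, 0.0, -1.0]]
ft_force: [-3.9, 2.1, 8.6]
finger_gap: 0.0006
```

```bash
python3 -m handwheel '[[[0,0,-0.2],[0,0,0]],[[0,0,-0.2],[0,0,0]],[[0,0,-0.2],[0,0,0]],[[0,0,-0.2],[0,0,0]],[[0,0,-0.2],[0,0,0]],[[0,0,-0.2],[0,0,0]]]'
python3 -m handwheel '[[[0,0,-0.1],[0,0,0]],[[0,0,-0.1],[0,0,0]],[[0,0,0],[0,0,0]]]'
```

```text
time: 7.63
ee_pos: [0.629, -0.1094, 0.2007]
orientation: [[0.93, -0.366, 0.0], [-0.366, -0.93, -0.0], [0.001, 0.0, -1.0]]
ft_force: [-4.5, 0.9, 8.3]
finger_gap: 0.0005
time: 7.88
ee_pos: [0.629, -0.1094, 0.1963]
orientation: [[0.93, -0.366, 0.0], [-0.366, -0.93, -0.0], [0.0, -0.0, -1.0]]
ft_force: [-4.8, 1.5, 6.4]
finger_gap: 0.0003
```

```bash
python3 -m handwheel '[[[0,0,-0.1],[0,0,0]],[[0,0,-0.1],[0,0,0]],[[0,0,0],[0,0,0]]]'
python3 -m handwheel '[[[0,0,-0.1],[0,0,0]],[[0,0,0],[0,0,0]]]'
```

```text
time: 8.13
ee_pos: [0.629, -0.1094, 0.1923]
orientation: [[0.93, -0.366, 0.0], [-0.366, -0.93, -0.0], [0.0, -0.0, -1.0]]
ft_force: [-2.8, 0.9, 6.9]
finger_gap: 0.0002
time: 8.3
ee_pos: [0.629, -0.1094, 0.1904]
orientation: [[0.93, -0.366, 0.0], [-0.366, -0.93, -0.0], [0.0, -0.0, -1.0]]
ft_force: [-3.7, 1.9, 7.1]
finger_gap: 0.0005
```

```bash
python3 -m handwheel '[[[0,0,-0.1],[0,0,0]],[[0,0,0],[0,0,0]]]'
python3 -m handwheel '[[[0,0,-0.1],[0,0,0]],[[0,0,0],[0,0,0]]]'
```

```text
time: 8.47
ee_pos: [0.6291, -0.1094, 0.1886]
orientation: [[0.93, -0.366, 0.001], [-0.366, -0.93, -0.0], [0.001, -0.0, -1.0]]
ft_force: [-4.2, 1.3, 8.1]
finger_gap: 0.0005
time: 8.63
ee_pos: [0.6291, -0.1093, 0.1879]
orientation: [[0.93, -0.366, 0.001], [-0.366, -0.93, -0.001], [0.001, 0.0, -1.0]]
ft_force: [-6.8, 0.9, 14.3]
finger_gap: 0.0003
```

```bash
python3 -m handwheel '[[[0,0,-0.05],[0,0,0]],[[0,0,0],[0,0,0]]]'
python3 - <<'E'
from h import *
c,P=look('scene','s4',['manifold','carriage_foot','stop_top'])
cv2.imwrite('pics/s4z.png',cv2.resize(c['frame'][220:370,170:330,::-1],None,fx=5,fy=4))
E
```

```text
time: 8.8
ee_pos: [0.6291, -0.1092, 0.1876]
orientation: [[0.93, -0.366, 0.001], [-0.366, -0.93, -0.001], [0.001, 0.001, -1.0]]
ft_force: [-9.7, 1.9, 19.5]
finger_gap: 0.0008
scene manifold place_of 0.89 [ 0.765  -0.1618  0.138 ] [229. 309.]
scene manifold find_in 0.89 [ 0.6987 -0.1133  0.1811] [256. 288.]
scene carriage_foot place_of 0.69 [ 0.7687 -0.1633  0.1344] [228. 310.]
scene carriage_foot find_in 0.95 [ 0.7081 -0.1384  0.1774] [246. 288.]
scene carriage_foot find_in 0.57 [ 0.5098 -0.5442  0.0614] [171. 209.]
scene stop_top place_of 0.41 [ 0.7695 -0.1627  0.1404] [228. 310.]
scene stop_top find_in 0.39 [ 0.7826 -0.1359  0.134 ] [235. 319.]
```

View pics/s4z.png

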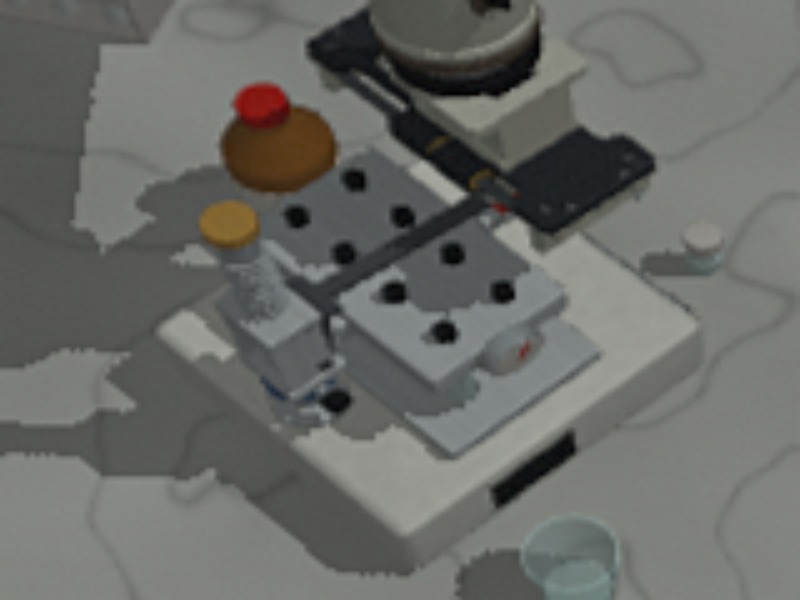

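The crop shows the carriage sitting on the blue collar at (290,390), and the push force climbed to 19.5 N with no further travel. Now I'll release.

```bash
python3 -m handwheel '[[[0,0,0.15],[0,0,0]],[[0,0,0.2],[0,0,0]],[[0,0,0.25],[0,0,0]],[[0,0,0.25],[0,0,0]],[[0,0,0.25],[0,0,0]],[[0,0,0.5],[0,0,0]],[[0,0,1],[0,0,0]],[[0,0,1],[0,0,0]],[[0,0,1],[0,0,0]],[[0,0,1],[0,0,0]]]'
python3 -m handwheel '[[[-0.8,0,1],[0,0,0]],[[-1,0,0.5],[0,0,0]],[[-1,0,0],[0,0,0]],[[-1,0,0],[0,0,0]],[[-1,0,0],[0,0,0]],[[0,0,0],[0,0,0]],[[0,0,0],[0,0,0]]]'
python3 - <<'E'
from h import *
look('wrist','w5',['thumb_pad','pad_top','manifold'])
c,P=look('scene','s5',['pad_top','thumb_pad','manifold','carriage_foot','stop_top','vial_a','vial_b','solvent_bottle','beaker'])
cv2.imwrite('pics/s5z.png',cv2.resize(c['frame'][220:370,170:330,::-1],None,fx=5,fy=4))
E
```

```text
time: 9.98
ee_pos: [0.6283, -0.1096, 0.2975]
orientation: [[0.93, -0.366, -0.001], [-0.366, -0.93, 0.0], [-0.001, 0.0, -1.0]]
ft_force: [-0.0, -0.5, -0.6]
finger_gap: 0.0005
time: 10.57
ee_pos: [0.5321, -0.1101, 0.3272]
orientation: [[0.93, -0.367, -0.0], [-0.367, -0.93, -0.001], [0.0, 0.001, -1.0]]
ft_force: [-0.2, -0.3, -0.1]
finger_gap: 0.0003
wrist thumb_pad place_of 0.83 [ 0.6248 -0.1081  0.1972] [268. 123.]
wrist thumb_pad find_in 0.82 [ 0.6299 -0.114   0.202 ] [271. 113.]
wrist pad_top place_of 0.69 [ 0.6317 -0.1081  0.2074] [263. 113.]
wrist pad_top place_of 0.32 [ 0.3138 -0.4106  0.    ] [556. 254.]
wrist pad_top find_in 0.76 [ 0.6293 -0.1093  0.2071] [265. 116.]
wrist manifold find_in 0.59 [ 0.6805 -0.1233  0.177 ] [260.  48.]
scene pad_top place_of 0.65 [ 0.6299 -0.1085  0.2065] [269. 263.]
scene pad_top find_in 0.68 [ 0.634  -0.1102  0.2065] [267. 264.]
scene thumb_pad place_of 0.43 [ 0.6272 -0.1089  0.1959] [269. 264.]
scene manifold place_of 0.58 [ 0.7684 -0.1596  0.1368] [230. 310.]
scene manifold find_in 0.69 [ 0.7003 -0.1145  0.1775] [255. 289.]
scene manifold find_i
[... 308 characters left out ...]
75] [229. 311.]
scene vial_a place_of 0.58 [ 5.036e-01 -1.047e-01 -1.000e-04] [295. 266.]
scene vial_a place_of 0.49 [ 0.5449 -0.0317 -0.0029] [311. 286.]
scene vial_b place_of 0.58 [ 5.036e-01 -1.047e-01 -1.000e-04] [295. 266.]
scene vial_b place_of 0.49 [ 0.5449 -0.0317 -0.0029] [311. 286.]
scene solvent_bottle place_of 0.66 [ 6.045e-01 -2.857e-01  2.000e-04] [229. 271.]
scene solvent_bottle find_in 0.8 [ 0.6166 -0.2755  0.1019] [224. 258.]
scene beaker place_of 0.91 [ 0.8044  0.0078 -0.0055] [284. 367.]
scene beaker place_of 0.62 [ 0.3137 -0.4098 -0.0021] [241. 192.]
scene beaker find_in 0.9 [0.7966 0.0073 0.0367] [284. 359.]
scene beaker find_in 0.34 [ 0.6282 -0.1104  0.2041] [268. 263.]
```

View pics/s5z.png

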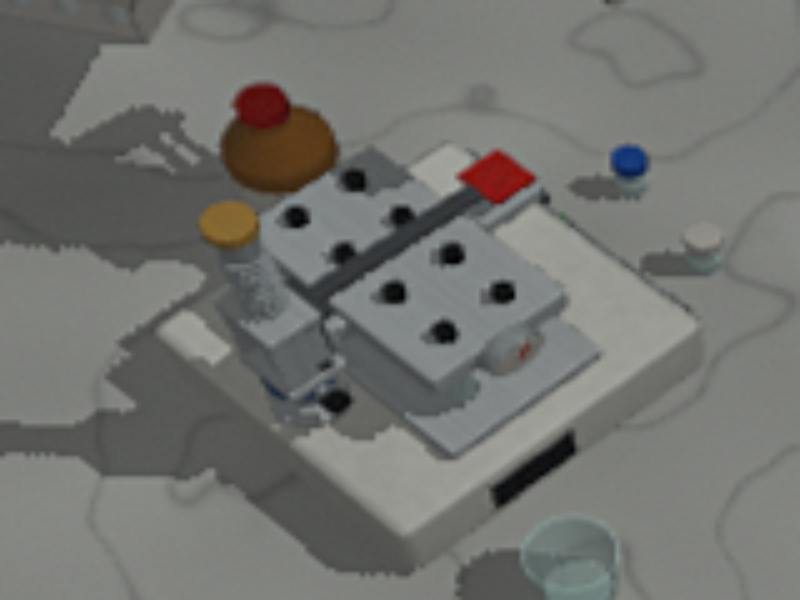

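The pad is back up at z = 0.2065, which is the foot height of 0.138 plus 68.5 mm. The carriage is on the collar and the arm stands clear.

```bash
python3 -c "
from plant import arm
print(arm.state()['ft_force'],arm.state()['time']);print(arm.hand_in())"
```

```text
[-0.21624195  0.55689728 -0.12325473] 11.8667
the job is handed in; nothing more can be done
None
```

I pressed the red thumb pad with the shut fingertips and kept it down while sliding the gas arm onto the blue stop collar. I then let go, backed the arm clear and handed the job in at about 11.9 s.

- **Push force:** the vertical push was about 6–9 N while sliding. It rose to 19.5 N with almost no further travel (0.3 mm on the last step), which marks the collar. Both are well under the 50 N limit.
- **Carriage on the collar:** from the fingertip height the carriage underside is at about 0.138 m, and the cameras put the collar top at 0.1375–0.1405 m. The camera readings of the underside itself were 0.133–0.139 m. They scatter by several millimetres, so they alone cannot prove the gap is under 3 mm; the force rise is the stronger evidence.
- **Pawl released:** the pad sprang back to about 0.2065 m, its rest height of 68.5 mm above the carriage underside.
- **Surroundings:** the wrist force was near zero after backing off. In the last picture the two vials, the bottle and the beaker stand where they were. I did not re-measure the tip box, tube rack, pipette or marker pen, but the fingers did not go near them below 0.3 m.

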